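# Glass picture onto the desk easel

## Robot

A 6-joint arm with a two-finger parallel gripper is mounted at the origin on the work surface. World frame = base frame: x ahead of the robot, y to its left, z up, the work surface at z = 0. Lengths are in m, angles in rad, forces in N, time in s.
With the tool pointing down it reaches from about 0.35 to 0.975 m from the base axis. Payload 4.9 kg.
Tool frame: the origin (TCP) lies between the finger pads, 19 mm behind the fingertips; this is the grasp point; z points along the fingers, y is the line along which they close (so a half turn about z gives the same grasp; the last joint's range is limited). The gripper opens to 85 mm and grips with 20 to 120 N. Pads are 22 mm wide; open, the fingers measure 114 mm over their backs; the gripper's body (76 mm by 85 mm) begins 54 mm behind the grasp point. The pads swing forward as they close: fully open they stand 13 mm farther back than shut.
Start: joints at [-1.403, 0.053, 1.613, -0, 1.476, -0.119], TCP at [0.177, -0.599, 0.25] pointing down, gripper open.
Joint ranges: [-3.01, 3.01], [-1.01, 2.22], [0.06, 2.58], [-1.02, 4.17], [0.09, 2.62], [-3.14, 3.14]. Speed limits (rad/s): [2.57, 2.57, 3.14, 3.14, 3.14, 3.14].

## Interface

Orientations are given as a unit quaternion [w, x, y, z].
In Python, from plant import manip gives the robot as it stands.
- The arm moves only by the shell command python3 -m pendant 'ROWS'. ROWS is JSON, a list of rows, each a list of 3 entries, a list of its own where there are three numbers: the opening, from 0 (shut) to 1 (fully open), then the shift along the tool's x, y, z in units of 12 cm (1.0 is 12 cm), then the turn about the tool's z in units of pi rad (1.0 is pi rad). In form: [[gripper, [dx, dy, dz], roll], ...]. A call has 1 to 10 rows; each row is the pose to reach, as a shift and turn from the pose commanded when the call began, along the tool's axes at that moment, turning the shorter way round; what a row does not reach only later rows make up. A row lasts 1/10 s, in which the tool goes at most 50 mm and 8.59 degrees, less where a joint would pass 70% of its speed; a pose out of reach is approached as far as the arm can. A call with a number of a shift or a turn outside -1 to 1 is refused whole. A call with a gripper value outside its range is refused whole. The fingers move at their own pace and stop on an object; the grip force is fixed at half the most. Time passes only in rows, so rows that repeat a pose let the fingers close. It gives the time, the measured TCP pose, the force, the opening and the grip force at its end, in the units of the state.
- manip.state(): the state, without advancing time (a new reading comes with each control period).
- manip.grab_frame(name): name is "scene" or "top" or "wrist"; returns a dict with "img" (400x640x3 uint8, red, green, blue), "fx", "fy", "cx", "cy" (pixels), "D" ([k1, k2, p1, p2, k3] as OpenCV has them; the pictures are not rectified), "eye" and "rotation" of the camera in the world; the wrist camera has in their place "tool_from_camera" (4x4, takes a point from camera to tool coordinates, whose origin is the TCP and whose axes are the flange's). Camera axes: x right, y down, z forward; pixel columns grow to the right and rows downward; lengths in m; the calibration is good to about 2 mm. A picture is of the moment at which its call begins: read the wrist's pose just before it. There is no depth.
- manip.job_done(): hands the job in; it is judged then, once.
The state is a dict: "time": time; "joint_pos": joint angles; "joint_vel": joint speeds; "joint_efforts": joint torques, N m; "tool_pos": TCP position; "tool_rot": TCP orientation; "contact_force": force on the tool from outside, world axes, zero at the start; "ft_torque": the same for the moment, N m; "gripper_width": opening from 0.0 (shut) to 1.0 (fully open); "grasp_force": force on a finger pad.
Only numpy, scipy, OpenCV 4.12 (cv2) and the standard library are available. Lean on these libraries where they do the work, as an engineer would, in place of code of your own. Each camera call takes 0.05 s, during which the arm holds its last target. There are 200 camera calls.

## Task

Move the taller of the two glass-fronted pictures from the wooden rack to the metal desk easel: the same way up, picture facing outward, centred on the easel's ledge and leaning flat against its two uprights. The glass is thin: never grip it with more than about 15 N, never press it on the ledge with more than about 7 N or knock it on the uprights, and keep hold of it until you feel it standing on the ledge, whose height you must find for yourself. Leave the shorter picture and the other things on the desk where they are.

Things in the scene. Friction and masses are not known exactly. Their poses are not given: they have to be found in the camera images.
- tall_frame: the taller framed picture, a rigid panel in a pale wood frame, 200 mm tall, 130 wide, 14 thick, 0.22 to 0.45 kg. Origin: middle of its bottom edge, mid thickness. z points up its height, y along its width, x out of its picture face. It starts in the rack's left or right place, leaning 25 degrees, its bottom on the rack's ledge, its back on two rails 78 mm apart that reach 115 mm up it
- tall_frame_top (a point): middle of the taller picture's top edge, mid thickness, 200 mm from its origin along its z; same axes. The upper 85 mm of the picture is free on both sides: pinch it here across its 14 mm thickness with the tool tilted as the picture leans, TCP about 30 mm below the edge. A grip of 6 to 8 N a finger holds it well
- tall_frame_face (a point): middle of the taller picture's glass face, 7 mm in front of its mid thickness, 100 mm up it; same axes
- short_frame: the shorter picture, same frame and width (130 mm wide, 14 mm thick) but only 120 mm tall, in the rack's other place, 160 mm from the taller one centre to centre (30 mm gap). Loose; leave it. Origin and axes as for the taller one
- rack: wooden picture rack, fixed to the desk: base plate 175 mm deep, 288 mm wide and 14 mm high, with four leaning rails that carry both pictures side by side. Origin: on the desk under its middle; x is the way the pictures face, z up. It may stand left or right on the desk
- rack_back (a point): foot of the rack's rails, in the plane of their front faces, middle of the width, 20 mm above the desk. z runs up the 145 mm rails (25 degrees from vertical, top leaning to the rack's -x, roughly towards the robot), x out square to them, y along the width. The ledge is 30 mm up the rails; its lip, 24 to 30 mm out, stands 8 mm above it
- easel: bare metal desk easel, fixed to the desk: base plate 235 mm deep, 140 wide, 14 high, two leaning uprights and an adjustable ledge (150 mm wide). Origin on the desk; x is the way it faces, z up. It may stand left or right. The ledge's rubber pad (pad_c0) is sprung along the uprights: it gives about 0.8 mm per newton, 12 mm at most. A lip 24 to 30 mm out from the uprights stands 10 mm above the pad
- easel_back (a point): foot of the easel's uprights, in the plane of their front faces, midway between them. z runs up them (35 degrees from vertical, top leaning to -x, roughly to the robot), x out square to them, y along the width. 195 mm long, 14 wide, at y = +-45 mm, open between. The pad's top lies 35 to 80 mm up (z), set anew each time. In place, the picture's origin is at x = 7 mm, y = 0
- boat: loose model sailing boat, 150 mm long (its x), 42 mm wide, 120 mm to the masthead, standing between rack and easel; leave it. Origin under its middle
- mug: loose white mug, 80 mm across, 90 mm high; leave it. Origin: centre of its underside
- camera: loose black camera, 115 mm wide (its y), 82 mm high, lens to its x; leave it. Origin under its middle
- pen_cup: loose steel cup of pens, 76 mm across, 150 mm high with the pens; leave it. Origin: centre of its underside
Not all that is in view belongs to the job. What is shaped like the tall_frame but orange or yellow is not meant.

How it is judged:
By the outcome, as a careful person would: the job done as asked, in the order asked, and still so for the second after the job is handed in, with the robot touching nothing.
It also fails if it takes over 53 s, if anything falls off the work surface, if the arm or the gripper's body presses on something with over 40 N, if the wrist force passes 120 N, or if a joint passes its speed limit or range.

## Working session

There is one attempt and no reset: what is moved stays moved. The work goes in short steps, Python scripts to look and compute and a shell command to move; the robot and the scene stay as the last step left them, time stands still between calls to the robot, and variables do not carry over. Pictures are saved under pics/ and viewed, at most 10 in all, crops included, and the job is handed in when it is done.

```bash
ls; mkdir -p pics; cat > h.py <<'E'
import numpy as np, cv2, pickle
from scipy.spatial.transform import Rotation as R
def Rq(q): return R.from_quat([q[1],q[2],q[3],q[0]])
E
python3 - <<'E'
from h import *
from plant import manip
s=manip.state(); print(s); print(Rq(s['tool_rot']).as_matrix().round(4))
fs={}
for n in ("scene","top"):
    f=manip.grab_frame(n); fs[n]=f; cv2.imwrite(f'pics/{n}0.png',f['img'][:,:,::-1])
    print({k:v for k,v in f.items() if k!='img'})
pickle.dump(fs,open('f0.pkl','wb'))
E
```

```text
pics
{'time': 0.0, 'joint_pos': array([-1.40300409e+00,  5.33746973e-02,  1.61432227e+00, -3.30361485e-05,
        1.47603706e+00, -1.19002268e-01]), 'joint_vel': array([-0.00285809, -0.00092976,  0.00023074,  0.00182208,  0.00025551,
        0.0007141 ]), 'joint_efforts': array([-8.93162123e-04, -3.93686235e+01, -3.70179391e+01, -2.49434142e-04,
        6.94626564e-03, -7.35982326e-06]), 'tool_pos': array([ 0.17668812, -0.59887231,  0.24873506]), 'tool_rot': array([-1.06996472e-03,  9.89735427e-01,  1.42907797e-01, -4.25541301e-05]), 'contact_force': array([-0.47182388,  0.46902373, -0.5537621 ]), 'ft_torque': array([ 0.03512527,  0.02594063, -0.04652555]), 'grasp_force': 0.0, 'gripper_width': 1.0013306890486693}
[[ 9.592e-01  2.829e-01 -4.000e-04]
 [ 2.829e-01 -9.592e-01  2.100e-03]
 [ 2.000e-04 -2.100e-03 -1.000e+00]]
{'fx': 421.73803669963763, 'fy': 421.73803669963763, 'cx': 318.0355699832409, 'cy': 198.86572769386905, 'D': array([0.00609068, 0.        , 0.        , 0.        , 0.        ]), 'eye': array([1.21655001, 0.7425497 , 1.09027689]), 'rotation': array([-0.13937808,  0.33404131,  0.85582728, -0.36952649])}
{'fx': 483.09202030736776, 'fy': 483.09202030736776, 'cx': 319.0843378141241, 'cy': 197.14803564353699, 'D': array([-0.11185872,  0.        ,  0.        ,  0.        ,  0.        ]), 'eye': array([0.29117691, 0.00690793, 1.46546664]), 'rotation': array([-0.06084577,  0.70874453, -0.69957684,  0.06761085])}
```

View pics/scene0.png

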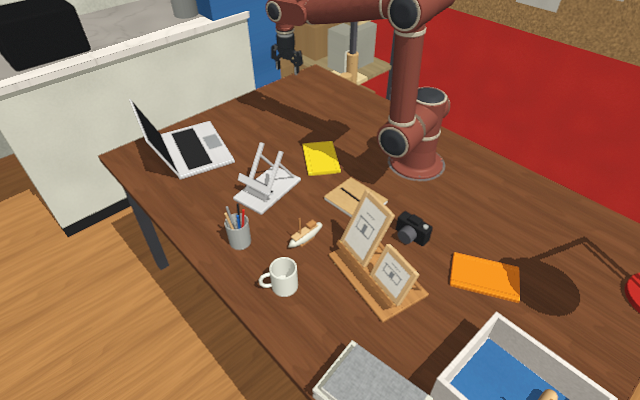

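View pics/top0.png

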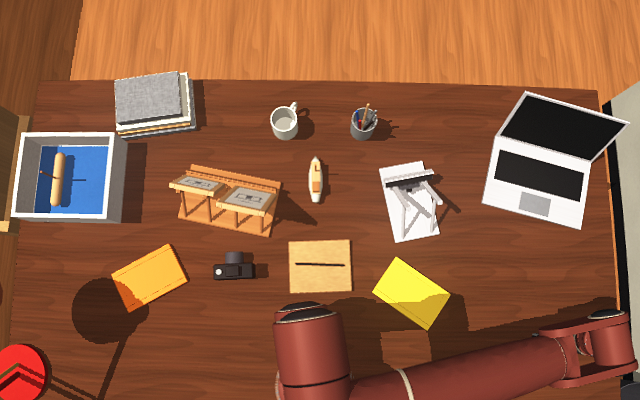

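```bash
python3 - <<'E'
from h import *
fs=pickle.load(open('f0.pkl','rb'))
for n,(x0,x1,y0,y1) in {'scene':(230,430,120,320),'top':(160,460,150,250)}.items():
    c=fs[n]['img'][y0:y1,x0:x1,::-1]
    k=600//max(c.shape[0],c.shape[1]) if n=='scene' else 2
    cv2.imwrite(f'pics/c_{n}.png',cv2.resize(c,None,fx=k,fy=k,interpolation=cv2.INTER_CUBIC))
a=cv2.imread('pics/c_scene.png');b=cv2.imread('pics/c_top.png')
print(a.shape,b.shape)
E
```

```text
(600, 600, 3) (200, 600, 3)
```

View pics/c_scene.png

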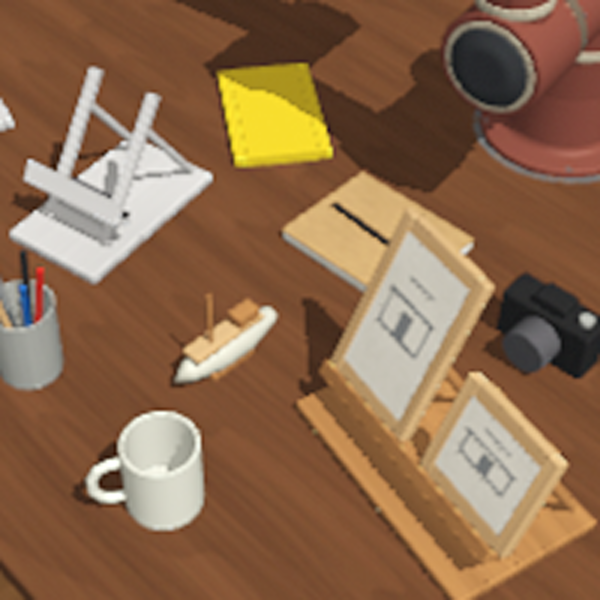

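```bash
python3 - <<'E'
from h import *
fs=pickle.load(open('f0.pkl','rb'))
im=fs['top']['img'][:,:,::-1]
a=cv2.resize(im[155:245,160:290],None,fx=5,fy=5,interpolation=cv2.INTER_CUBIC)
b=cv2.resize(im[155:245,370:460],None,fx=5,fy=5,interpolation=cv2.INTER_CUBIC)[:,:]
b=cv2.copyMakeBorder(b,0,0,0,0,0)
im=np.zeros((600,800,3),np.uint8)
a=cv2.resize(a,(520,360)); b=cv2.resize(b,(275,275))
# 4x left, sparse right
im[:360,:520]=a; im[:275,520:795]=b
cv2.imwrite('pics/c_top2.png',im[:360])
E
```

```text
(no output)
```

View pics/c_top2.png

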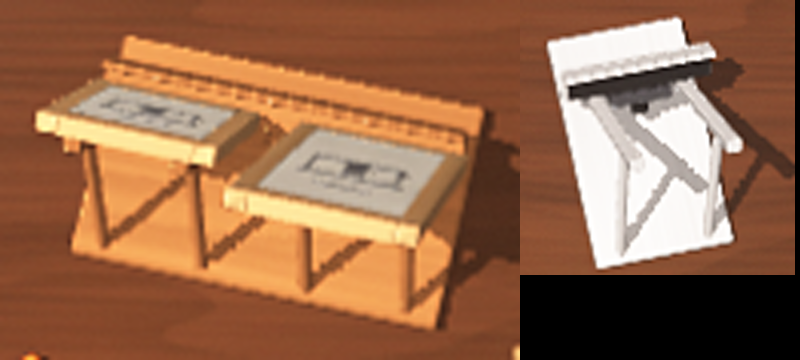

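```bash
cat >> h.py <<'E'
from scipy.optimize import least_squares
def proj(f,P):
    Rm=Rq(f['rotation']).as_matrix(); p=(np.atleast_2d(P)-f['eye'])@Rm
    K=np.array([[f['fx'],0,f['cx']],[0,f['fy'],f['cy']],[0,0,1]])
    return cv2.projectPoints(p,np.zeros(3),np.zeros(3),K,f['D'])[0][:,0]
def frame(x,y,z,yaw,tilt): # tilt: top leans to -x
    return R.from_euler('ZY',[yaw,-tilt]).as_matrix(), np.array([x,y,z])
E
cat > fit.py <<'E'
from h import *
fs=pickle.load(open('f0.pkl','rb'))
S=lambda u,v:('scene',230+u/3,120+v/3)
A=lambda u,v:('top',160+u/4,155+v/4)
B=lambda u,v:('top',370+(u-520)/3.056,155+v/3.056)
def run(name,x0,model,pts):
    def res(p): return np.concatenate([proj(fs[o[0]],model(p,l))[0]-np.array(o[1:]) for l,o in pts])
    r=least_squares(res,x0,loss='soft_l1'); print(name,r.x.round(4)); print(res(r.x).reshape(-1,2).round(1).tolist()); return r.x
d=np.deg2rad
def pic(tilt,z):
    def m(p,l):
        M,o=frame(p[0],p[1],z,p[2],tilt); return M@np.array(l)/1000+o
    return m
run('tall',[.5,.2,0],pic(d(25),.0501),[((7,-65,200),S(408,218)),((7,65,200),S(488,290)),((-7,65,200),S(494,284)),((-7,-65,200),S(413,210)),
 ((7,65,200),A(232,190)),((7,-65,200),A(415,224)),((-7,-65,200),A(415,243)),((-7,65,200),A(226,208))])
run('rackbase',[.5,.2,0],pic(0,0),[((87,144,14),A(122,38)),((87,-144,14),A(487,103)),((-87,144,14),A(75,245)),((-87,-144,14),A(437,325)),
 ((87,-144,14),S(299,403)),((-87,144,14),S(597,518))])
run('easelbase',[.5,-.2,0],pic(0,0),[((117,70,14),B(548,42)),((117,-70,14),B(684,18)),((-117,70,14),B(600,267)),((-117,-70,14),B(734,241)),
 ((117,-70,14),S(12,228)),((117,70,14),S(97,272)),((-117,70,14),S(213,178))])
# easel uprights' top, front-face corners
run('eback',[.5,-.2,0],pic(d(35),.02),[((0,52,195),B(631,165)),((0,38,195),B(645,160)),((0,-38,195),B(727,150)),((0,-52,195),B(742,145)),((0,45,195),S(153,94)),((0,-45,195),S(95,68))])
E
python3 fit.py
```

```text
tall [ 0.5684  0.1866 -0.1743]
[[-1.1, -3.6], [-0.0, -1.7], [1.2, 0.0], [0.4, -1.0], [-2.2, -1.1], [1.0, -0.3], [0.2, 0.1], [-1.3, -0.5]]
rackbase [ 0.5482  0.2691 -0.1817]
[[0.4, -1.2], [-0.6, 0.0], [-1.4, 1.4], [0.0, -0.1], [-1.7, -1.0], [0.1, -0.2]]
easelbase [ 0.5498 -0.2835  0.2028]
[[0.3, 0.0], [-0.7, -0.2], [-0.5, 0.5], [0.2, 0.2], [-0.5, -0.0], [-0.8, 0.7], [0.2, -2.4]]
eback [ 0.6191 -0.271   0.1777]
[[-0.4, -0.5], [-0.0, 0.3], [0.2, -0.9], [0.2, -0.1], [0.2, -0.8], [1.0, -1.1]]
```

```bash
python3 -m pendant '[[0.5,[0,0,-0.3],0],[0.5,[0,0,-0.3],0]]'
```

```text
time: 0.3
tool_pos: [0.1771, -0.6012, 0.2907]
tool_rot: [0.004, 0.99, 0.143, 0.0]
contact_force: [0.2, -0.4, 1.9]
gripper_width: 0.693
grasp_force: 0.0
```

```bash
python3 -m pendant '[[1,[0,0,-1],0],[1,[0,0,-1],0],[1,[0,0.5,-1],0],[1,[0,1,-1],0],[1,[0,1,-1],0]]'; python3 -m pendant '[[1,[0,0.4,0],0],[1,[0,0.8,0],0],[1,[0,1,0],0]]';  python3 -m pendant '[[1,[0,0.4,0],0],[1,[0,0.8,0],0],[1,[0,1,0],0],[1,[0,1,0],0]]'; python3 -m pendant '[[1,[0,0.4,0],0],[1,[0,0.8,0],0],[1,[0,1,0],0],[1,[0,1,0],0]]'
```

```text
time: 0.8
tool_pos: [0.2114, -0.7171, 0.4051]
tool_rot: [0.0, 0.99, 0.143, 0.0]
contact_force: [-0.9, 0.1, -1.2]
gripper_width: 0.999
grasp_force: 0.0
time: 1.1
tool_pos: [0.2452, -0.8319, 0.4018]
tool_rot: [-0.002, 0.99, 0.143, -0.0]
contact_force: [-0.4, -0.8, -0.1]
gripper_width: 0.998
grasp_force: 0.0
time: 1.5
tool_pos: [0.2714, -0.9205, 0.3694]
tool_rot: [-0.006, 0.99, 0.143, 0.0]
contact_force: [-0.3, -0.8, -7.1]
gripper_width: 0.998
grasp_force: 0.0
time: 1.9
tool_pos: [0.2775, -0.9409, 0.364]
tool_rot: [0.028, 0.989, 0.143, 0.004]
contact_force: [0.5, -0.5, -0.1]
gripper_width: 1.001
grasp_force: 0.0
```

```bash
cat > st.py <<'E'
from h import *
from plant import manip
s=manip.state(); M=Rq(s['tool_rot']).as_matrix(); z=M[:,2]
print('t',round(s['time'],2),'p',s['tool_pos'].round(4),'F',s['contact_force'].round(2),'g',round(float(s['gripper_width']),3),round(float(s['grasp_force']),2))
print('tilt',round(np.degrees(np.arccos(-z[2])),2),'az',round(np.degrees(np.arctan2(z[1],z[0])),2),'x',M[:,0].round(3),'y',M[:,1].round(3),'z',z.round(3),'q',s['joint_pos'].round(3))
E
python3 -m pendant '[[1,[0,0.4,0],0],[1,[0,0.8,0],0],[1,[0,1,0],0],[1,[0,1,0],0]]'; python3 st.py;python3 -m pendant '[[1,[0,0.4,0],0],[1,[0,0.8,0],0],[1,[0,1,0],0],[1,[0,1,0],0]]'; python3 st.py
```

```text
time: 2.3
tool_pos: [0.283, -0.9597, 0.3358]
tool_rot: [0.044, 0.989, 0.143, 0.006]
contact_force: [0.1, 0.4, -0.7]
gripper_width: 1.002
grasp_force: 0.0
t 2.3 p [ 0.283  -0.9597  0.3358] F [ 0.06  0.45 -0.75] g 1.002 0.0
tilt 5.09 az -73.62 x [ 0.959  0.283 -0.   ] y [ 0.282 -0.955  0.089] z [ 0.025 -0.085 -0.996] q [-1.36   1.095  0.055  0.007  1.904 -0.073]
time: 2.7
tool_pos: [0.2878, -0.976, 0.314]
tool_rot: [0.061, 0.988, 0.143, 0.009]
contact_force: [-0.6, 0.0, 0.1]
gripper_width: 1.002
grasp_force: 0.0
t 2.7 p [ 0.2878 -0.976   0.314 ] F [-0.56  0.02  0.12] g 1.002 0.0
tilt 7.07 az -73.58 x [ 0.959  0.283 -0.   ] y [ 0.281 -0.952  0.123] z [ 0.035 -0.118 -0.992] q [-1.359  1.118  0.055  0.01   1.846 -0.072]
```

```bash
cat > to.py <<'E'
import sys
from h import *
from plant import manip
s=manip.state(); M=Rq(s['tool_rot']).as_matrix()
d=np.array([float(v) for v in sys.argv[1:4]])-s['tool_pos']
print('units',(M.T@d/.12).round(3),'dist',np.linalg.norm(d).round(3))
E
python3 to.py 0.9 0.05 0.45
```

```text
units [ 7.312 -6.567 -1.957] dist 1.202
```

```bash
P="python3 -m pendant"
$P '[[1,[1,-0.9,-0.5],0],[1,[1,-0.9,-0.5],0],[1,[1,-0.9,-0.5],0],[1,[1,-0.9,-0.5],0]]' >/dev/null
$P '[[1,[1,-0.9,-0.5],0],[1,[1,-0.9,-0.5],0],[1,[1,-0.9,-0.5],0],[1,[1,-0.9,-0.5],0]]' >/dev/null
$P '[[1,[1,-0.9,-0.3],0],[1,[1,-0.9,-0.3],0],[1,[1,-0.9,-0.3],0]]' >/dev/null
$P '[[1,[1,-0.9,-0.3],0],[1,[1,-0.9,-0.3],0],[1,[1,-0.9,-0.3],0]]' >/dev/null
$P '[[1,[1,-0.9,-0.2],0],[1,[1,-0.9,-0.2],0],[1,[1,-0.9,-0.2],0]]' >/dev/null
python3 st.py; python3 to.py 0.9 0.05 0.45
```

```text
t 4.4 p [ 0.6825 -0.3032  0.4577] F [ 1.04 -0.8  -0.01] g 0.999 0.0
tilt 7.15 az -73.4 x [0.959 0.282 0.   ] y [ 0.28  -0.952  0.124] z [ 0.036 -0.119 -0.992] q [-0.486  0.257  1.051 -0.09   1.745  0.779]
units [ 2.569 -2.303 -0.223] dist 0.415
```

```bash
P="python3 -m pendant"
$P '[[1,[1,-0.9,0],0],[1,[1,-0.9,0],0],[1,[1,-0.9,0],0]]' >/dev/null
$P '[[1,[1,-0.9,0],0],[1,[1,-0.9,0],0],[1,[1,-0.9,0],0]]' >/dev/null
$P '[[1,[0.6,-0.7,0],0],[1,[0.6,-0.7,0],0],[1,[0.6,-0.7,0],0]]' >/dev/null
python3 st.py
$P '[[1,[1,0.2,-0.4],0],[1,[1,0.2,-0.4],0],[1,[1,0.2,-0.4],0],[1,[1,0.2,-0.4],0]]' >/dev/null
python3 st.py
$P '[[1,[1,0.2,-0.4],0],[1,[1,0.2,-0.4],0],[1,[1,0.2,-0.4],0],[1,[1,0.2,-0.4],0]]' >/dev/null
python3 st.py
$P '[[1,[1,0.2,-1],0],[1,[1,0.2,-1],0],[1,[1,0.2,-1],0],[1,[1,0.2,-1],0]]' >/dev/null
python3 st.py
```

```text
t 5.3 p [0.8862 0.0558 0.4182] F [-0.56  0.01 -0.92] g 0.999 0.0
tilt 6.96 az -74.46 x [ 0.958  0.288 -0.003] y [ 0.286 -0.95   0.121] z [ 0.032 -0.117 -0.993] q [ 0.014  0.69   0.546 -0.123  1.873  1.253]
t 5.7 p [0.9465 0.0597 0.4338] F [ 0.82  1.   -1.37] g 1.004 0.0
tilt 7.5 az -64.18 x [0.958 0.286 0.021] y [ 0.281 -0.951  0.129] z [ 0.057 -0.117 -0.991] q [ 0.017  0.99   0.06  -0.133  2.033  1.237]
t 6.1 p [0.9531 0.066  0.4463] F [ 0.37 -0.5   1.1 ] g 0.998 0.0
tilt 8.96 az -47.66 x [0.955 0.29  0.068] y [ 0.279 -0.95   0.14 ] z [ 0.105 -0.115 -0.988] q [ 0.024  0.981  0.055 -0.13   2.     1.244]
t 6.5 p [0.9369 0.0752 0.4916] F [0.63 0.38 0.14] g 0.995 0.0
tilt 10.24 az -39.45 x [0.951 0.294 0.099] y [ 0.279 -0.949  0.148] z [ 0.137 -0.113 -0.984] q [ 0.034  0.932  0.055 -0.131  2.016  1.247]
```

```bash
P="python3 -m pendant"
$P '[[1,[1,0.2,0],0],[1,[1,0.2,0],0]]' >/dev/null
python3 st.py
$P '[[1,[1,0.2,0],0],[1,[1,0.2,0],0]]' >/dev/null
python3 st.py
$P '[[1,[1,0.2,0],0],[1,[1,0.2,0],0],[1,[1,0.2,0],0],[1,[1,0.2,0],0],[1,[1,0.2,0],0],[1,[1,0.2,0],0],[1,[1,0.2,0],0],[1,[1,0.2,0],0]]' >/dev/null
python3 st.py
```

```text
t 6.7 p [0.959  0.0763 0.4666] F [ 0.05  0.57 -0.41] g 1.0 0.0
tilt 11.58 az -33.52 x [0.946 0.298 0.128] y [ 0.278 -0.948  0.155] z [ 0.167 -0.111 -0.98 ] q [ 0.034  0.961  0.056 -0.126  1.957  1.252]
t 6.9 p [0.9782 0.0777 0.4459] F [-0.05 -0.08 -0.39] g 1.003 0.0
tilt 13.03 az -28.77 x [0.941 0.301 0.157] y [ 0.276 -0.947  0.162] z [ 0.198 -0.109 -0.974] q [ 0.034  0.985  0.056 -0.122  1.903  1.257]
t 7.7 p [0.9984 0.0799 0.4253] F [ 0.55 -0.4  -0.24] g 0.998 0.0
tilt 14.88 az -24.28 x [0.933 0.305 0.193] y [ 0.274 -0.947  0.17 ] z [ 0.234 -0.106 -0.966] q [ 0.035  1.009  0.056 -0.118  1.842  1.262]
```

```bash
P="python3 -m pendant"
$P '[[1,[1,0,0],0]]' >/dev/null
$P '[[1,[1,0,0],0]]' >/dev/null
python3 st.py
$P '[[1,[1,0,-0.3],0]]' >/dev/null
$P '[[1,[1,0,-0.3],0]]' >/dev/null
$P '[[1,[1,0,-0.3],0]]' >/dev/null
$P '[[1,[1,0,-0.3],0]]' >/dev/null
python3 st.py
```

```text
t 7.9 p [1.0184 0.1008 0.4125] F [ 0.11  0.56 -0.43] g 1.0 0.0
tilt 17.91 az -18.91 x [0.918 0.31  0.248] y [ 0.27  -0.945  0.182] z [ 0.291 -0.1   -0.952] q [ 0.056  1.026  0.056 -0.118  1.767  1.284]
t 8.3 p [1.0265 0.1442 0.4552] F [0.25 0.16 0.4 ] g 1.004 0.0
tilt 24.29 az -11.64 x [0.876 0.322 0.358] y [ 0.263 -0.943  0.202] z [ 0.403 -0.083 -0.911] q [ 0.099  0.993  0.055 -0.123  1.686  1.319]
```

```bash
P="python3 -m pendant"
$P '[[1,[0.2,-0.06,-0.1],0]]' >/dev/null
python3 st.py; python3 to.py 0.55 0.2 0.40
```

```text
t 8.4 p [1.0236 0.1558 0.4644] F [-0.05  0.68 -0.17] g 0.996 0.0
tilt 25.02 az -11.07 x [0.871 0.322 0.37 ] y [ 0.262 -0.943  0.204] z [ 0.415 -0.081 -0.906] q [ 0.111  0.984  0.055 -0.128  1.683  1.329]
units [-3.519 -1.491 -1.182] dist 0.48
```

```bash
P="python3 -m pendant"
$P '[[1,[-1,-0.5,-0.5],-0.344],[1,[-1,-0.5,-0.5],-0.344],[1,[-1,-0.5,-0.5],-0.344],[1,[-1,-0.5,-0.5],-0.344],[1,[-1,-0.5,-0.5],-0.344],[1,[-1,-0.5,-0.5],-0.344],[1,[-1,-0.5,-0.5],-0.344],[1,[-1,-0.5,-0.5],-0.344]]' >/dev/null
python3 st.py; python3 to.py 0.431 0.211 0.349
```

```text
t 9.2 p [0.8782 0.1787 0.4617] F [-0.15 -0.4  -0.62] g 1.001 0.0
tilt 24.93 az -11.05 x [ 0.173  0.985 -0.009] y [ 0.894 -0.153  0.421] z [ 0.414 -0.081 -0.907] q [ 0.16   0.434  0.862 -0.148  1.436  0.322]
units [-0.372 -3.768 -0.712] dist 0.462
```

```bash
P="python3 -m pendant"
for i in 1; do $P '[[1,[-0.1,-0.94,-0.18],0],[1,[-0.1,-0.94,-0.18],0],[1,[-0.1,-0.94,-0.18],0]]' >/dev/null; done
$P '[[1,[-0.1,-0.94,-0.18],0],[1,[-0.1,-0.94,-0.18],0],[1,[-0.1,-0.94,-0.18],0]]' >/dev/null
$P '[[1,[-0.1,-0.94,-0.18],0],[1,[-0.1,-0.94,-0.18],0],[1,[-0.1,-0.94,-0.18],0]]' >/dev/null
$P '[[1,[-0.08,-0.94,-0.18],0],[1,[-0.08,-0.94,-0.18],0],[1,[-0.08,-0.94,-0.18],0],[1,[-0.08,-0.94,-0.18],0]]' >/dev/null
python3 st.py; python3 to.py 0.431 0.211 0.349
python3 - <<'E'
from h import *
from plant import manip
s=manip.state(); f=manip.grab_frame('wrist'); g=manip.grab_frame('scene')
pickle.dump((s,f,g),open('f1.pkl','wb')); cv2.imwrite('pics/w1.png',f['img'][:,:,::-1]); print(f['tool_from_camera'].round(4), f['fx'],f['cx'],f['cy'],f['D'])
E
```

```text
t 10.5 p [0.4301 0.2128 0.3501] F [-0.01  0.09  0.36] g 0.998 0.0
tilt 24.94 az -10.8 x [ 0.176  0.984 -0.005] y [ 0.893 -0.158  0.422] z [ 0.414 -0.079 -0.907] q [ 0.44  -0.56   1.996 -0.257  1.353  0.626]
units [-0.014  0.006  0.012] dist 0.002
[[ 3.000e-04 -9.526e-01 -3.042e-01  7.800e-02]
 [ 1.000e+00 -1.000e-04  1.100e-03  1.100e-03]
 [-1.100e-03 -3.042e-01  9.526e-01 -1.233e-01]
 [ 0.000e+00  0.000e+00  0.000e+00  1.000e+00]] 315.73592556707763 326.6736592857097 195.96748747002127 [-0.04602271  0.          0.          0.          0.        ]
```

View pics/w1.png

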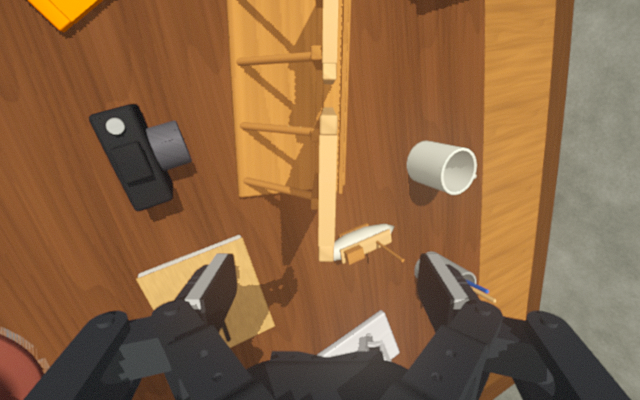

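```bash
python3 - <<'E'
from h import *
s,f,g=pickle.load(open('f1.pkl','rb'))
c=f['img'][100:270,300:360,::-1]; cv2.imwrite('pics/w1c.png',cv2.resize(c,None,fx=3.5,fy=3.5,interpolation=cv2.INTER_CUBIC))
E
```

```text
(no output)
```

View pics/w1c.png

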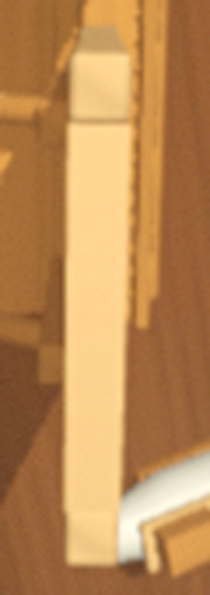

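```bash
cat >> h.py <<'E'
def wcam(s,f):
    T=np.eye(4); T[:3,:3]=Rq(s['tool_rot']).as_matrix(); T[:3,3]=s['tool_pos']
    C=T@f['tool_from_camera']; q=R.from_matrix(C[:3,:3]).as_quat()
    return dict(f,eye=C[:3,3],rotation=[q[3],*q[:3]])
E
cat > fit2.py <<'E'
from h import *
s,f,g=pickle.load(open('f1.pkl','rb')); w=wcam(s,f)
obs=np.array([(71,52),(129,54),(66,564),(118,565)])/3.5+[300,100]
L=np.array([(-7,65,200),(7,65,200),(-7,-65,200),(7,-65,200)])/1000
def m(p):
    M,o=frame(p[0],p[1],p[3] if len(p)>3 else .0501,p[2],np.deg2rad(25)); return L@M.T+o
for x0 in ([.568,.187,-.17],[.568,.187,-.17,.05]):
    r=least_squares(lambda p:(proj(w,m(p))-obs).ravel(),x0); print(r.x.round(4),r.fun.round(1))
    p=r.x; M,o=frame(p[0],p[1],p[3] if len(p)>3 else .0501,p[2],np.deg2rad(25))
    Tm=Rq(s['tool_rot']).as_matrix(); t=s['tool_pos']
    print('grasp pt in tool (mm)',(Tm.T@(o+M@[0,0,.17]-t)*1000).round(1)); print('axes in tool\n',(Tm.T@M).round(4))
E
python3 fit2.py
```

```text
[ 0.5692  0.1848 -0.1894] [-0.6 -0.2  0.6 -0.6 -0.1  0.6  0.4  0.5]
grasp pt in tool (mm) [ -1.4   2.  161.9]
axes in tool
 [[-1.320e-02  9.999e-01  4.000e-04]
 [ 9.999e-01  1.320e-02 -1.000e-03]
 [-1.000e-03  4.000e-04 -1.000e+00]]
[ 0.5699  0.1841 -0.1906  0.0483] [-0.5  0.2  0.6 -0.1 -0.2 -0.   0.2 -0.1]
grasp pt in tool (mm) [ -1.9   2.  163.8]
axes in tool
 [[-1.430e-02  9.999e-01  9.000e-04]
 [ 9.999e-01  1.430e-02 -1.000e-03]
 [-1.000e-03  9.000e-04 -1.000e+00]]
```

```bash
P="python3 -m pendant"
$P '[[0.6,[-0.013,0.017,0.3],0.004],[0.6,[-0.013,0.017,0.6],0.004],[0.6,[-0.013,0.017,0.7],0.004],[0.6,[-0.013,0.017,0.7],0.004]]'
$P '[[0.6,[0,0,0.2],0],[0.6,[0,0,0.4],0],[0.6,[0,0,0.6],0],[0.6,[0,0,0.65],0],[0.6,[0,0,0.65],0]]'
python3 st.py
python3 - <<'E'
from h import *
from plant import manip
s=manip.state(); f=manip.grab_frame('wrist')
cv2.imwrite('pics/w2.png',f['img'][:,:,::-1])
E
```

```text
time: 11.0
tool_pos: [0.4682, 0.2027, 0.2717]
tool_rot: [0.166, 0.754, 0.622, 0.134]
contact_force: [-0.6, 1.1, -0.8]
gripper_width: 0.599
grasp_force: 0.0
time: 11.5
tool_pos: [0.5005, 0.1972, 0.2038]
tool_rot: [0.166, 0.753, 0.622, 0.136]
contact_force: [0.0, -0.1, 0.2]
gripper_width: 0.603
grasp_force: 0.0
t 11.5 p [0.5005 0.1972 0.2038] F [ 0.03 -0.11  0.24] g 0.603 0.0
tilt 24.82 az -11.2 x [ 0.19   0.982 -0.002] y [ 0.891 -0.172  0.42 ] z [ 0.412 -0.081 -0.908] q [ 0.341 -0.336  2.081 -0.253  1.032  0.623]
```

View pics/w2.png

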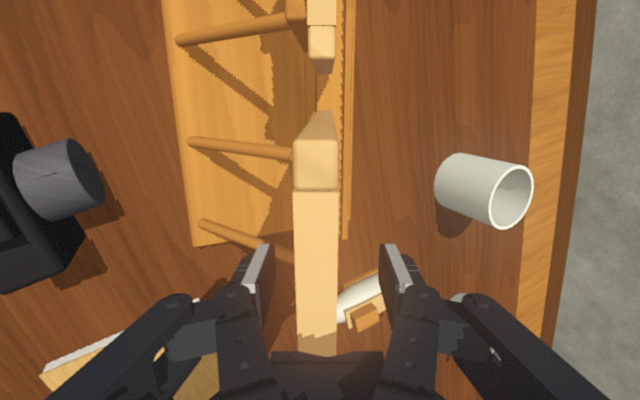

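```bash
P="python3 -m pendant"
$P '[[0.3,[0,-0.02,0],0],[0.3,[0,-0.02,0],0],[0.2,[0,-0.02,0],0],[0.2,[0,-0.02,0],0]]'
$P '[[0.18,[0,0,0],0],[0.18,[0,0,0],0]]'
$P '[[0.17,[0,0,0],0],[0.17,[0,0,0],0]]'
```

```text
time: 11.95
tool_pos: [0.498, 0.1977, 0.2026]
tool_rot: [0.166, 0.753, 0.622, 0.136]
contact_force: [-0.1, -0.6, 0.0]
gripper_width: 0.198
grasp_force: 0.0
time: 12.15
tool_pos: [0.498, 0.1975, 0.2021]
tool_rot: [0.166, 0.753, 0.622, 0.136]
contact_force: [0.4, 0.5, -1.3]
gripper_width: 0.179
grasp_force: 0.0
time: 12.35
tool_pos: [0.4979, 0.1975, 0.2018]
tool_rot: [0.166, 0.753, 0.622, 0.136]
contact_force: [-0.6, 0.6, 0.4]
gripper_width: 0.168
grasp_force: 0.2
```

```bash
P="python3 -m pendant"
$P '[[0.165,[0,0,0],0],[0.165,[0,0,0],0]]'
$P '[[0.163,[0,0,0],0],[0.163,[0,0,0],0]]'
$P '[[0.16,[0,0,0],0],[0.16,[0,0,0],0]]'
```

```text
time: 12.55
tool_pos: [0.4979, 0.1975, 0.2018]
tool_rot: [0.166, 0.753, 0.622, 0.136]
contact_force: [-0.4, 0.5, 0.5]
gripper_width: 0.163
grasp_force: 0.2
time: 12.75
tool_pos: [0.4979, 0.1975, 0.2018]
tool_rot: [0.166, 0.753, 0.622, 0.136]
contact_force: [-0.1, -0.5, -0.1]
gripper_width: 0.163
grasp_force: 1.4
time: 12.95
tool_pos: [0.4979, 0.1975, 0.2019]
tool_rot: [0.166, 0.753, 0.622, 0.136]
contact_force: [-0.2, 0.6, 0.6]
gripper_width: 0.161
grasp_force: 5.7
```

```bash
P="python3 -m pendant"
$P '[[0.1585,[0,0,0],0],[0.1585,[0,0,0],0]]'
$P '[[0.1585,[0,0.01,-0.05],0],[0.1585,[0,0.02,-0.1],0],[0.1585,[0,0.02,-0.15],0],[0.1585,[0,0.02,-0.15],0]]'
```

```text
time: 13.15
tool_pos: [0.4979, 0.1975, 0.2019]
tool_rot: [0.166, 0.753, 0.622, 0.136]
contact_force: [-0.8, 0.1, -0.8]
gripper_width: 0.161
grasp_force: 8.0
time: 13.55
tool_pos: [0.4929, 0.1989, 0.2208]
tool_rot: [0.166, 0.753, 0.622, 0.137]
contact_force: [0.0, -0.4, -2.7]
gripper_width: 0.157
grasp_force: 8.5
```

```bash
P="python3 -m pendant"
$P '[[0.1585,[0,0.03,-0.1],0],[0.1585,[0,0.1,-0.3],0],[0.1585,[0,0.2,-0.5],0],[0.1585,[0,0.28,-0.7],0],[0.1585,[0,0.37,-0.9],0],[0.1585,[0,0.41,-1],0]]'
$P '[[0.1585,[0.1,0.1,-0.2],0],[0.1585,[0.25,0.25,-0.4],0],[0.1585,[0.45,0.37,-0.6],0],[0.1585,[0.65,0.42,-0.8],0],[0.1585,[0.85,0.42,-0.9],0],[0.1585,[1,0.42,-0.9],0]]'
python3 st.py; python3 to.py 0.62 0.68 0.45
```

```text
time: 14.15
tool_pos: [0.4877, 0.2001, 0.3531]
tool_rot: [0.167, 0.753, 0.621, 0.138]
contact_force: [0.5, -0.1, -1.7]
gripper_width: 0.162
grasp_force: 7.9
time: 14.75
tool_pos: [0.5104, 0.3195, 0.4708]
tool_rot: [0.166, 0.753, 0.622, 0.138]
contact_force: [0.9, -0.3, -3.2]
gripper_width: 0.159
grasp_force: 8.4
t 14.75 p [0.5104 0.3195 0.4708] F [ 0.92 -0.31 -3.18] g 0.159 8.44
tilt 24.95 az -10.76 x [0.189 0.982 0.001] y [ 0.89  -0.172  0.422] z [ 0.414 -0.079 -0.907] q [ 0.56  -0.221  1.55  -0.292  1.488  0.727]
units [3.123 0.224 0.299] dist 0.377
```

```bash
P="python3 -m pendant"
$P '[[0.1585,[0.22,0,0],0],[0.1585,[0.48,0.05,0],0],[0.1585,[0.74,0.1,0],0],[0.1585,[1,0.1,0],0]]' >/dev/null
$P '[[0.1585,[0.25,0.02,0],0],[0.1585,[0.5,0.05,0],0],[0.1585,[0.75,0.1,0],0],[0.1585,[1,0.1,0],0]]'>/dev/null
$P '[[0.1585,[0.25,0.1,0],0],[0.1585,[0.5,0.2,0],0],[0.1585,[0.7,0.3,0],0],[0.1585,[0.9,0.4,0],0]]'
python3 st.py; python3 to.py 0.75 0.75 0.45
```

```text
time: 15.95
tool_pos: [0.641, 0.6483, 0.4961]
tool_rot: [0.166, 0.753, 0.622, 0.135]
contact_force: [0.4, 0.1, -1.6]
gripper_width: 0.154
grasp_force: 8.4
t 15.95 p [0.641  0.6483 0.4961] F [ 0.42  0.06 -1.57] g 0.154 8.4
tilt 24.73 az -11.32 x [ 0.189  0.982 -0.003] y [ 0.892 -0.171  0.418] z [ 0.41  -0.082 -0.908] q [ 0.811  0.642  0.522 -0.366  1.726  0.897]
units [1.005 0.505 0.652] dist 0.156
```

```bash
P="python3 -m pendant"
$P '[[0.1585,[0.2,0.1,0.05],0],[0.1585,[0.4,0.2,0.1],0]]' >/dev/null; python3 st.py
$P '[[0.1585,[0.2,0.1,0.05],0],[0.1585,[0.4,0.2,0.1],0]]' >/dev/null; python3 st.py
$P '[[0.1585,[0.3,0.16,0],0]]' >/dev/null; python3 st.py
$P '[[0.1585,[0.3,0.16,0],0]]' >/dev/null; python3 st.py
$P '[[0.1585,[0.3,0.16,0],0]]' >/dev/null; python3 st.py
```

```text
t 16.15 p [0.6753 0.6887 0.4963] F [ 1.75  1.28 -1.71] g 0.157 8.33
tilt 24.77 az -11.21 x [ 0.189  0.982 -0.002] y [ 0.892 -0.171  0.419] z [ 0.411 -0.081 -0.908] q [ 0.814  0.895  0.142 -0.377  1.845  0.853]
t 16.35 p [0.6922 0.707  0.4656] F [ 0.33  0.42 -4.18] g 0.159 8.41
tilt 25.12 az -9.95 x [0.181 0.983 0.004] y [ 0.89  -0.165  0.424] z [ 0.418 -0.073 -0.905] q [ 0.814  0.978  0.063 -0.375  1.83   0.85 ]
t 16.45 p [0.6969 0.7147 0.4676] F [-0.09  0.36 -1.36] g 0.159 8.66
tilt 26.36 az -6.51 x [0.173 0.984 0.03 ] y [ 0.881 -0.168  0.443] z [ 0.441 -0.05  -0.896] q [ 0.817  0.981  0.059 -0.374  1.798  0.857]
t 16.55 p [0.7004 0.723  0.4683] F [-0.45 -0.19 -1.75] g 0.159 8.59
tilt 27.51 az -3.55 x [0.164 0.985 0.053] y [ 0.872 -0.17   0.459] z [ 0.461 -0.029 -0.887] q [ 0.82   0.985  0.055 -0.372  1.767  0.862]
t 16.65 p [0.704  0.7312 0.4658] F [ 0.03 -0.47 -2.06] g 0.161 8.65
tilt 28.52 az -1.23 x [0.154 0.985 0.072] y [ 0.865 -0.17   0.472] z [ 0.477 -0.01  -0.879] q [ 0.823  0.99   0.055 -0.37   1.738  0.867]
```

```bash
P="python3 -m pendant"
$P '[[0.1585,[0.35,0.14,0],0]]' >/dev/null
$P '[[0.1585,[0.35,0.14,0],0]]' >/dev/null
$P '[[0.1585,[0.35,0.14,-0.05],0]]' >/dev/null
$P '[[0.1585,[0.35,0.14,-0.05],0]]'; python3 st.py
```

```text
time: 17.05
tool_pos: [0.6969, 0.7779, 0.461]
tool_rot: [0.156, 0.728, 0.625, 0.236]
contact_force: [-0.0, -0.2, -2.0]
gripper_width: 0.16
grasp_force: 8.8
t 17.05 p [0.6969 0.7779 0.461 ] F [-0.01 -0.22 -1.96] g 0.16 8.78
tilt 32.89 az 7.07 x [0.109 0.983 0.148] y [ 0.835 -0.171  0.522] z [ 0.539  0.067 -0.84 ] q [ 0.86   1.006  0.056 -0.374  1.629  0.904]
```

```bash
python3 - <<'E'
from h import *
from plant import manip
f=manip.grab_frame('top'); g=manip.grab_frame('scene')
pickle.dump((f,g),open('f2.pkl','wb'))
a=cv2.resize(f['img'][150:250,360:460,::-1],None,fx=5.8,fy=5.8,interpolation=cv2.INTER_CUBIC)
b=cv2.resize(g['img'][130:220,225:305,::-1],(213*2,240*2),interpolation=cv2.INTER_CUBIC)
print(a.shape,b.shape)
cv2.imwrite('pics/e1.png',a); cv2.imwrite('pics/e2.png',cv2.resize(g['img'][130:220,225:305,::-1],None,fx=6.5,fy=6.5,interpolation=cv2.INTER_CUBIC))
E
```

```text
(580, 580, 3) (480, 426, 3)
```

View pics/e1.png

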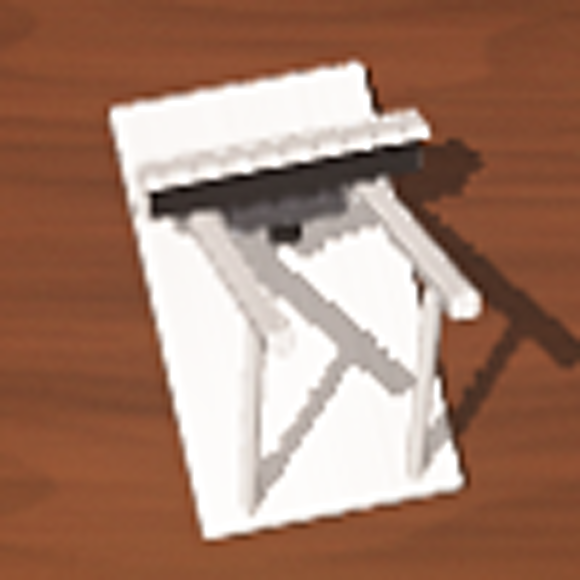

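View pics/e2.png

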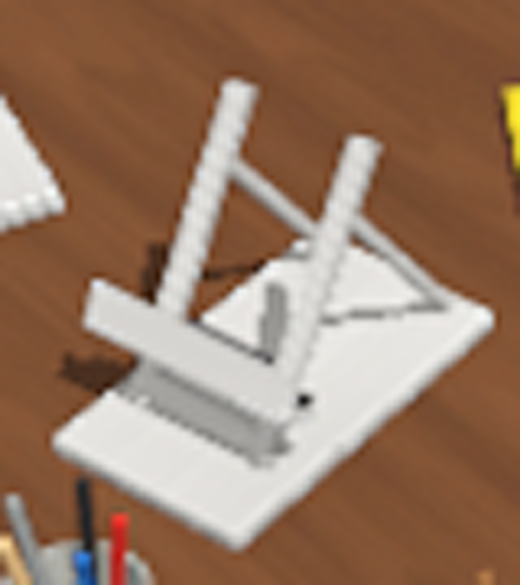

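```bash
cat > fit3.py <<'E'
from h import *
f,g=pickle.load(open('f2.pkl','rb'))
T=lambda u,v:(f,360+u/5.8,150+v/5.8); S=lambda u,v:(g,225+u/6.5,130+v/6.5)
base=[((117.5,70,14),T(110,107)),((117.5,-70,14),T(360,63)),((-117.5,70,14),T(205,540)),((-117.5,-70,14),T(464,486)),
 ((117.5,-70,14),S(55,438)),((117.5,70,14),S(238,543)),((-117.5,70,14),S(493,314))]
up=[((0,-52,195),S(225,84)),((0,-38,195),S(256,95)),((0,38,195),S(347,140)),((0,52,195),S(380,152)),
 ((0,38,195),T(293,320)),((0,-52,195),T(480,293)),((0,52,195),T(260,338)),((0,-38,195),T(452,308))]
led=[((0,75,0),T(152,215)),((0,-75,0),T(422,167)),((30,-75,10),S(97,280)),((30,75,10),S(302,385))]
d=np.deg2rad(35)
def res(p,full=False):
    x,y,yaw,dx,zf,s=p; out=[]
    Mb,o=frame(x,y,0,yaw,0); M,_=frame(x,y,0,yaw,d); e=o+Mb@np.array([dx,0,zf])
    for l,ob in base: out.append(proj(ob[0],Mb@np.array(l)/1000+o)[0]-ob[1:])
    for l,ob in up: out.append(proj(ob[0],M@np.array(l)/1000+e)[0]-ob[1:])
    for l,ob in led: out.append(proj(ob[0],M@(np.array(l)/1000+[0,0,s])+e)[0]-ob[1:])
    out=np.concatenate(out); return out if full else np.r_[out,(zf-.02)/.005*1.0]
r=least_squares(res,[.55,-.283,.2,.07,.02,.05],loss='soft_l1'); p=r.x; print(p.round(4)); print(res(p,1).reshape(-1,2).round(1).tolist())
M,_=frame(0,0,0,p[2],d); e=np.array([p[0],p[1],0])+R.from_euler('z',p[2]).as_matrix()@[p[3],0,p[4]]
print('easel_back',e.round(4)); pickle.dump((M,e,p[5],p[2]),open('easel.pkl','wb'))
from plant import manip
s=manip.state(); Tm=Rq(s['tool_rot']).as_matrix()
print('easel axes in tool (want x->y,y->x,z->-z)\n',(Tm.T@M).round(3)); print(-M[:,2].round(3))
E
python3 fit3.py
```

```text
[ 0.551  -0.2821  0.2045  0.0739  0.0159  0.0536]
[[-0.1, -0.2], [0.3, -0.7], [0.0, -0.4], [-0.1, -0.1], [-0.1, -0.9], [-0.1, -1.7], [0.4, -1.2], [0.6, -0.2], [-1.3, -0.6], [0.7, -0.3], [-1.4, -0.8], [-0.2, 1.3], [-0.8, -0.2], [0.5, -0.8], [-0.9, -1.8], [-1.6, 1.7], [0.2, 0.7], [0.1, 0.5], [-0.5, 0.0]]
easel_back [ 0.6234 -0.267   0.0159]
easel axes in tool (want x->y,y->x,z->-z)
 [[ 0.334  0.941 -0.052]
 [ 0.942 -0.336 -0.022]
 [-0.038 -0.042 -0.998]]
[ 0.562  0.117 -0.819]
```

```bash
P="python3 -m pendant"
$P '[[0.1585,[0.38,0.03,-0.05],0]]' >/dev/null; python3 st.py
$P '[[0.1585,[0.3,0,-0.05],0]]' >/dev/null; python3 st.py
```

```text
t 17.25 p [0.6865 0.7934 0.4621] F [ 1.33  0.29 -2.07] g 0.161 8.25
tilt 34.06 az 8.46 x [0.102 0.981 0.166] y [ 0.826 -0.176  0.535] z [ 0.554  0.082 -0.828] q [ 0.88   1.008  0.055 -0.384  1.609  0.924]
t 17.35 p [0.6708 0.8118 0.46  ] F [-0.42  0.65 -2.27] g 0.157 9.21
tilt 34.72 az 10.05 x [0.089 0.98  0.179] y [ 0.823 -0.173  0.541] z [ 0.561  0.099 -0.822] q [ 0.904  1.012  0.056 -0.389  1.595  0.942]
```

```bash
P="python3 -m pendant"
$P '[[0.1585,[0.33,-0.06,0],0]]' >/dev/null; python3 st.py
```

```text
t 17.45 p [0.6552 0.8322 0.4542] F [-0.12 -0.46 -1.79] g 0.162 9.06
tilt 35.63 az 11.37 x [0.079 0.978 0.194] y [ 0.817 -0.175  0.549] z [ 0.571  0.115 -0.813] q [ 0.93   1.021  0.055 -0.4    1.575  0.967]
```

```bash
cat > tgt.py <<'E'
from h import *
import sys
from plant import manip
M,e,s0,yaw=pickle.load(open('easel.pkl','rb'))
s=manip.state(); Tm=Rq(s['tool_rot']).as_matrix(); t=s['tool_pos']
A=Tm.T@M; print('roll/pi',round(np.arctan2(A[1,1],A[0,1])/np.pi,4),'y,z in tool',A[:,1].round(3),A[:,2].round(3))
print('TCP in easel_back mm',(M.T@(t-e)*1000).round(1))
l=np.array([float(v) for v in sys.argv[1:4]])/1000
w=e+M@l; print('world',w.round(3),'units',(Tm.T@(w-t)/.12).round(3))
E
python3 tgt.py 45 0 300; python3 to.py 0.5 0.3 0.48
```

```text
roll/pi -0.1095 y,z in tool [ 0.941 -0.337 -0.004] [ 0.     0.012 -1.   ]
TCP in easel_back mm [ 459.8 1069.9  213.1]
world [ 0.491 -0.295  0.287] units [-9.559 -0.24  -0.73 ]
units [-4.398 -0.163 -1.423] dist 0.555
```

```bash
P="python3 -m pendant"
$P '[[0.1585,[-0.1,0,-0.05],-0.012],[0.1585,[-0.3,0,-0.15],-0.03],[0.1585,[-0.5,0,-0.25],-0.055],[0.1585,[-0.7,0,-0.35],-0.08],[0.1585,[-0.85,0,-0.4],-0.1],[0.1585,[-1,0,-0.45],-0.1095]]'
python3 st.py; python3 to.py 0.5 0.3 0.48;
```

```text
time: 18.05
tool_pos: [0.6139, 0.7085, 0.4737]
tool_rot: [0.194, 0.6, 0.74, 0.235]
contact_force: [0.1, 0.1, -1.9]
gripper_width: 0.162
grasp_force: 9.6
t 18.05 p [0.6139 0.7085 0.4737] F [ 0.06  0.09 -1.85] g 0.162 9.62
tilt 35.49 az 11.35 x [-0.204  0.979 -0.006] y [0.796 0.17  0.581] z [ 0.569  0.114 -0.814] q [ 0.879  0.506  0.787 -0.383  1.359  0.659]
units [-3.139 -1.302 -0.972] dist 0.424
```

```bash
P="python3 -m pendant"
$P '[[0.159,[-0.22,-0.09,-0.1],0],[0.159,[-0.45,-0.18,-0.2],0],[0.159,[-0.72,-0.3,-0.3],0],[0.159,[-1,-0.42,-0.35],0]]'>/dev/null
$P '[[0.159,[-0.25,-0.1,-0.08],0],[0.159,[-0.5,-0.2,-0.16],0],[0.159,[-0.75,-0.3,-0.24],0],[0.159,[-1,-0.4,-0.32],0]]'>/dev/null
$P '[[0.159,[-0.25,-0.1,-0.08],0],[0.159,[-0.5,-0.2,-0.16],0],[0.159,[-0.75,-0.3,-0.24],0],[0.159,[-1,-0.4,-0.32],0]]'
python3 st.py; python3 tgt.py 45 0 300;
```

```text
time: 19.25
tool_pos: [0.5027, 0.3175, 0.487]
tool_rot: [0.194, 0.601, 0.739, 0.235]
contact_force: [0.5, -0.0, -2.3]
gripper_width: 0.16
grasp_force: 9.6
t 19.25 p [0.5027 0.3175 0.487 ] F [ 0.47 -0.02 -2.29] g 0.16 9.58
tilt 35.48 az 11.28 x [-0.203  0.979 -0.005] y [0.797 0.168 0.58 ] z [ 0.569  0.114 -0.814] q [ 0.519 -0.393  1.698 -0.195  1.247  0.319]
roll/pi 0.001 y,z in tool [ 1.     0.003 -0.004] [-0.004  0.008 -1.   ]
TCP in easel_back mm [270.7 596.8 385.6]
world [ 0.491 -0.295  0.287] units [-4.965 -1.902  0.72 ]
```

```bash
P="python3 -m pendant"
$P '[[0.159,[-0.25,-0.1,0],0],[0.159,[-0.5,-0.2,0],0],[0.159,[-0.75,-0.28,0],0],[0.159,[-1,-0.35,0],0]]'>/dev/null
$P '[[0.159,[-0.25,-0.1,0],0],[0.159,[-0.5,-0.2,0],0],[0.159,[-0.75,-0.28,0],0],[0.159,[-1,-0.35,0],0]]'>/dev/null
$P '[[0.159,[-0.25,-0.1,0],0],[0.159,[-0.5,-0.2,0],0],[0.159,[-0.75,-0.28,0],0],[0.159,[-1,-0.35,0],0]]'>/dev/null
$P '[[0.159,[-0.25,-0.1,0],0],[0.159,[-0.5,-0.2,0],0],[0.159,[-0.75,-0.28,0],0],[0.159,[-1,-0.35,0],0]]'>/dev/null
$P '[[0.159,[-0.25,-0.1,0],0],[0.159,[-0.5,-0.2,0.1],0],[0.159,[-0.7,-0.3,0.2],0],[0.159,[-0.85,-0.3,0.3],0],[0.159,[-0.93,-0.3,0.4],0],[0.159,[-0.93,-0.3,0.4],0]]'
python3 st.py; python3 tgt.py 45 0 300;
python3 - <<'E'
from h import *
from plant import manip
s=manip.state(); f=manip.grab_frame('wrist'); g=manip.grab_frame('scene'); t=manip.grab_frame('top')
pickle.dump((s,f,g,t),open('f3.pkl','wb'))
im=np.zeros((600,800,3),np.uint8)
im[:400,:640]=f['img'][:,:,::-1]
im[400:,:200]=cv2.resize(g['img'][100:200,220:320,::-1],(200,200)); im[400:,200:400]=cv2.resize(t['img'][150:250,370:470,::-1],(200,200))
cv2.imwrite('pics/w3.png',im)
E
```

```text
time: 21.45
tool_pos: [0.4879, -0.2905, 0.3305]
tool_rot: [0.193, 0.602, 0.739, 0.234]
contact_force: [-0.3, 0.8, -2.4]
gripper_width: 0.159
grasp_force: 9.5
t 21.45 p [ 0.4879 -0.2905  0.3305] F [-0.32  0.8  -2.41] g 0.159 9.52
tilt 35.27 az 11.37 x [-0.201  0.98  -0.003] y [0.799 0.166 0.577] z [ 0.566  0.114 -0.816] q [-0.914 -0.357  1.925  0.565  1.315 -1.192]
roll/pi 0.0001 y,z in tool [ 1.     0.    -0.004] [-0.004  0.005 -1.   ]
TCP in easel_back mm [ 67.9   4.5 336.5]
world [ 0.491 -0.295  0.287] units [-0.037 -0.192  0.304]
```

View pics/w3.png

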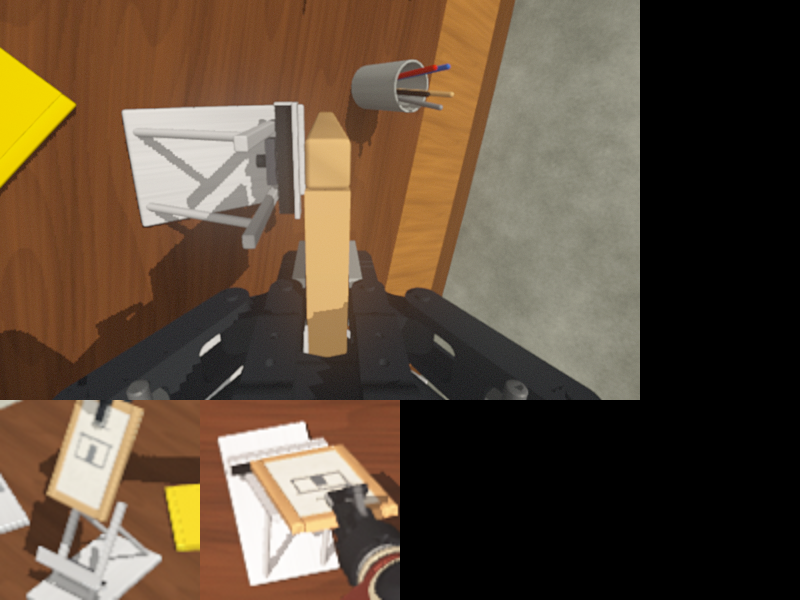

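```bash
cat > fit4.py <<'E'
from h import *
s,f,g,t=pickle.load(open('f3.pkl','rb')); w=wcam(s,f)
M,e,s0,yaw=pickle.load(open('easel.pkl','rb'))
gray=cv2.cvtColor(f['img'],cv2.COLOR_RGB2GRAY)
def sub(p,k=3): 
    q=cv2.cornerSubPix(gray,np.float32(p)[:,None],(k,k),(-1,-1),(3,40,.01))[:,0]; return q
pc=np.float32([(305,189),(351,189),(307,354),(348,354)])
print('pic sub',sub(pc).round(1).tolist())
up=np.float32([(247,136),(248,150),(258,234),(258,245)]); us=sub(up); print('up sub',us.round(1).tolist())
# picture pose in tool: x,y,z(top edge), roll
K=np.array([[f['fx'],0,f['cx']],[0,f['fy'],f['cy']],[0,0,1]]); C=np.linalg.inv(f['tool_from_camera'])
def pj(P): p=P@C[:3,:3].T+C[:3,3]; return cv2.projectPoints(p,np.zeros(3),np.zeros(3),K,f['D'])[0][:,0]
L=np.array([(65,-7,0),(65,7,0),(-65,-7,0),(-65,7,0)])/1000
fn=lambda p:(pj(L@R.from_euler('zy',p[3:5]).as_matrix().T+p[:3])-pc).ravel()
r=least_squares(fn,[0,0,-.03,0,0]); print('top edge mid in tool mm',(r.x[:3]*1000).round(1),'roll,inplane deg',np.degrees(r.x[3:]).round(2),r.fun.round(1))
U=np.array([(0,52,195),(0,38,195),(0,-38,195),(0,-52,195)])/1000
T=np.array(proj(w,e+U@M.T)); print('pred up',T.round(1).tolist())
for ob in (up,us):
    r2=least_squares(lambda p:(proj(w,e+U@(M@R.from_euler('x',p[2]).as_matrix()).T+M@np.array([p[0],p[1],0]))-ob).ravel(),[0,0,0]); print('easel shift mm',(r2.x[:2]*1000).round(1),'rot',np.degrees(r2.x[2]).round(1),r2.fun.round(1))
E
python3 fit4.py; python3 - <<'E'
from h import *
s,f,g,t=pickle.load(open('f3.pkl','rb'))
im=f['img'][:,:,1].astype(int)
print(im[128:158:2,226:256:2]); print(im[226:254:2,236:266:2])
E
```

```text
[[212 213 212 212 213 212 211 212 212 212 211 211 197 174 170]
 [213 212 211 212 212 210 213 212 211 206 190 176 168 170 173]
 [199 199 196 196 196 195 197 192 179 169 168 171 174 181 178]
 [202 204 203 204 202 196 181 170 169 170 175 179 178 171 165]
 [191 190 192 189 197 205 205 208 209 210 196 173 164 164 165]
 [167 170 172 168 193 207 208 207 210 211 200 162 162 163 163]
 [139 140 141 140 189 207 207 207 206 209 200 162 160 162 160]
 [211 210 210 196 186 205 206 207 208 208 200 160 162 161 164]
 [213 214 214 212 188 207 205 206 207 207 202 164 163 162 163]
 [216 215 215 216 186 204 208 207 206 208 205 168 163 157 144]
 [218 218 218 217 182 203 205 207 208 206 206 169 152 143 145]
 [217 219 218 218 192 191 194 198 198 198 199 154 143 146 146]
 [218 218 218 217 198 151 142 142 141 143 144 140 144 146 146]
 [216 215 216 200 142 145 144 148 146 146 146 148 145 147 149]
 [216 217 189 155 147 149 150 148 149 148 147 148 144 147 146]]
[[ 74  90 107 115 124 133 122 119 121 119 118 113 106 104 101]
 [ 60  58  62  62  65 100 118 118 119 117 117 107 104 102  91]
 [ 55  64  59  59  71 112 11
[... 608 characters left out ...]
 55  55  55  54  55  70  82  77  78  81  79  73  76  82]
 [ 53  56  56  53  57  55  67  79  76  79  82  73  77  76  81]]Traceback (most recent call last):
  File "fit4.py", line 8, in <module>
    print('pic sub',sub(pc).round(1).tolist())
                    ~~~^^^^
  File "fit4.py", line 6, in sub
    q=cv2.cornerSubPix(gray,np.float32(p)[:,None],(k,k),(-1,-1),(3,40,.01))[:,0]; return q
      ~~~~~~~~~~~~~~~~^^^^^^^^^^^^^^^^^^^^^^^^^^^^^^^^^^^^^^^^^^^^^^^^^^^^^
cv2.error: OpenCV(4.12.0) :-1: error: (-5:Bad argument) in function 'cornerSubPix'
> Overload resolution failed:
>  - Layout of the output array corners is incompatible with cv::Mat
>  - Expected Ptr<cv::UMat> for argument 'corners'
```

```bash
sed -i "s/^print('pic sub'.*$//; s/^up=np.float32.*$/up=np.float32([(247,135.3),(247.7,150.7),(254.5,235.3),(255.3,247.7)]); us=up/" fit4.py; python3 fit4.py
python3 - <<'E'
from h import *
s,f,g,t=pickle.load(open('f3.pkl','rb'))
im=f['img'][:,:,2].astype(int)
print(im[200,298:360:2],im[340,298:360:2]); print(im[180:200:2,325],im[344:366:2,325])
E
```

```text
top edge mid in tool mm [-6.5  1.5 -7.4] roll,inplane deg [-0.09 26.12] [-1.3 -0.1  1.3 -0.1  8.4  0.2 -8.4  0.2]
pred up [[242.6, 133.0], [243.9, 149.8], [250.5, 232.4], [251.6, 246.2]]
easel shift mm [ 3.4 -4.3] rot -0.8 [-0.  -0.4  0.4  0.9 -0.4 -1.  -0.1  0.4]
easel shift mm [ 3.4 -4.3] rot -0.8 [-0.  -0.4  0.4  0.9 -0.4 -1.  -0.1  0.4]
[206 129  53  89 122 122 123 123 123 124 122 122 124 121 123 122 119 122
 122 124 121 122 123 120 121 123  81  49  56  50  50] [ 47  45  37 179 207 130  79  79  81  83  78  82  78  84  81  78  79  82
  84  81  82  78  80  81  66  37  39  53  39  38  51]
[114 117 115 103  81  86 124 120 124 125] [82 81 81 82 80 78 66 39 36 40 48]
```

```bash
python3 - <<'E'
from h import *
s,f,g,t=pickle.load(open('f3.pkl','rb'))
im=f['img'].astype(int)
print(im[108:196:2,327,0]); print([int(v) for v in im[145,296:360:1,2]]) ; print([int(v) for v in im[250,296:360:1,2]])
K=np.array([[f['fx'],0,f['cx']],[0,f['fy'],f['cy']],[0,0,1]])
def ray(u,v,zt):
    n=cv2.undistortPoints(np.float32([[[u,v]]]),K,f['D'])[0,0]; C=f['tool_from_camera']; d=C[:3,:3]@[n[0],n[1],1]; o=C[:3,3]; return (o+d*(zt-o[2])/d[2])*1000
for z in (-.026,-.03,-.034): print(z,[ray(*p,z).round(1).tolist() for p in ((305.5,138),(350,138),(305.5,188),(350.5,188),(305,250),(349.5,250))])
E
```

```text
[126 125 159 180 180 180 179 178 177 179 182 182 183 185 183 202 229 228
 225 224 225 226 224 223 222 221 219 218 216 213 212 212 211 212 213 212
 215 218 217 202 170 184 228 227]
[196, 173, 163, 191, 202, 202, 202, 178, 125, 82, 90, 97, 106, 113, 118, 121, 119, 119, 123, 119, 120, 121, 122, 120, 122, 125, 120, 123, 120, 121, 123, 124, 123, 121, 121, 122, 124, 123, 120, 124, 123, 122, 125, 121, 123, 122, 125, 124, 126, 122, 122, 125, 124, 113, 91, 59, 45, 46, 43, 48, 49, 48, 48, 38]
[55, 75, 94, 96, 97, 99, 99, 96, 96, 107, 117, 118, 119, 123, 117, 120, 120, 120, 120, 117, 120, 123, 123, 120, 119, 117, 121, 120, 120, 124, 118, 120, 121, 119, 122, 119, 120, 123, 119, 121, 121, 120, 121, 120, 117, 118, 119, 120, 121, 117, 120, 118, 120, 134, 139, 138, 138, 136, 140, 136, 118, 77, 52, 52]
-0.026 [[65.1, -5.4, -26.0], [65.1, 8.2, -26.0], [49.2, -5.7, -26.0], [49.2, 8.7, -26.0], [27.1, -6.3, -26.0], [27.1, 8.9, -26.0]]
-0.03 [[65.6, -5.2, -30.0], [65.6, 7.9, -30.0], [50.4, -5.5, -30.0], [50.4, 8.4, -30.0], [29.2, -6.0, -30.0], [29.2, 8.5, -30.0]]
-0.034 [[66.1, -4.9, -34.0], [66.1, 7.6, -34.0], [51.5, -5.2, -34.0], [51.5, 8.0, -34.0], [31.3, -5.7, -34.0], [31.3, 8.2, -34.0]]
```

```bash
cat > fit5.py <<'E'
from h import *
s,f,g,t=pickle.load(open('f3.pkl','rb'))
Tm=Rq(s['tool_rot']).as_matrix(); tp=s['tool_pos']
# points in tool: picture (front face is +y side), hinge at TCP
def P(p,L): # p: a (inplane about tool y), cx, zt(top)
    l=np.array(L)/1000.; q=np.c_[l[:,1]+p[1],l[:,0]+.0015,-(l[:,2])]  # L=(thick,width,height from top negative)
    q[:,2]+=p[2]; q=q@R.from_euler('y',p[0]).as_matrix().T
    return tp+q@Tm.T
L=[(7,65,-200),(7,-65,-200),(7,65,0),(7,-65,0)]
for n,c in (('scene',g),('top',t)):
    for a in (-8,0,8): print(n,a,proj(c,P([np.deg2rad(a),.0004,-.03],L)).round(1).tolist())
    im=c['img']; hsv=cv2.cvtColor(im,cv2.COLOR_RGB2HSV)
    # straight edges found near the picture
    x0,x1,y0,y1=(230,305,90,170) if n=='scene' else (385,480,165,225)
    gr=cv2.cvtColor(im,cv2.COLOR_RGB2GRAY)[y0:y1,x0:x1]; gr=cv2.resize(gr,None,fx=4,fy=4,interpolation=cv2.INTER_CUBIC)
    ls=cv2.createLineSegmentDetector().detect(gr)[0][:,0]
    for l in sorted(ls,key=lambda l:-np.hypot(l[2]-l[0],l[3]-l[1]))[:14]: print('  ',(l/4+[x0,y0,x0,y0]).round(1).tolist(),round(float(np.hypot(l[2]-l[0],l[3]-l[1]))/4))
E
python3 fit5.py
```

```text
scene -8 [[264.7, 160.6], [238.9, 142.7], [289.4, 107.5], [261.7, 90.8]]
scene 0 [[270.8, 161.1], [242.8, 147.8], [289.5, 104.4], [259.9, 92.8]]
scene 8 [[276.9, 160.6], [247.2, 152.2], [289.2, 101.4], [258.3, 95.2]]
   [269.2, 154.1, 284.6, 107.9] 49
   [272.5, 161.3, 286.9, 119.1] 45
   [260.2, 104.6, 247.2, 144.5] 42
   [257.5, 101.9, 246.8, 135.7] 36
   [248.0, 144.7, 267.4, 154.4] 22
   [235.5, 97.9, 254.2, 90.1] 20
   [260.8, 115.8, 276.0, 122.5] 17
   [278.6, 150.7, 273.9, 165.4] 15
   [242.9, 147.2, 256.4, 154.0] 15
   [255.3, 155.6, 251.1, 169.8] 15
   [291.6, 104.3, 278.5, 99.2] 14
   [246.7, 135.7, 242.7, 147.5] 12
   [279.2, 163.8, 283.3, 152.3] 12
   [292.6, 91.4, 285.7, 100.6] 12
top -8 [[402.0, 176.2], [449.6, 170.1], [413.2, 209.7], [468.4, 202.7]]
top 0 [[394.0, 178.9], [440.2, 170.2], [415.9, 211.2], [468.9, 200.8]]
top 8 [[386.7, 181.9], [430.7, 170.8], [419.0, 212.4], [468.8, 198.9]]
   [468.7, 202.6, 441.0, 172.1] 41
   [437.4, 174.7, 402.7, 181.0] 35
   [398.2, 186.2, 415.1, 212.2] 31
   [385.1, 197.2, 391.0, 224.7] 28
   [406.8, 178.2, 433.3, 173.2] 27
   [406.1, 187.9, 420.0, 208.0] 24
   [451.5, 190.3, 437.3, 174.5] 21
   [406.0, 207.3, 404.7, 224.5] 17
   [411.2, 209.4, 401.9, 195.2] 17
   [419.5, 208.6, 435.4, 205.7] 16
   [434.2, 194.7, 418.5, 197.5] 16
   [436.8, 208.2, 423.0, 210.8] 14
   [394.0, 181.0, 406.7, 178.1] 13
   [396.1, 165.5, 385.0, 167.3] 11
```

```bash
python3 - <<'E'
from h import *
M,e,s0,yaw=pickle.load(open('easel.pkl','rb')); pickle.dump((M,e+M@[.0032,-.0005,0],s0,yaw),open('easel.pkl','wb'))
E
python3 tgt.py 11 0 240
```

```text
roll/pi 0.0009 y,z in tool [ 1.     0.003 -0.006] [-0.006  0.008 -1.   ]
TCP in easel_back mm [ 66.5   5.5 339.1]
world [ 0.5   -0.293  0.221] units [-0.039 -0.469  0.822]
```

```bash
P="python3 -m pendant"
$P '[[0.159,[-0.01,-0.15,0],0],[0.159,[-0.03,-0.3,0],0],[0.159,[-0.042,-0.42,0.05],0],[0.159,[-0.042,-0.47,0.15],0],[0.159,[-0.042,-0.47,0.3],0],[0.159,[-0.042,-0.47,0.45],0],[0.159,[-0.042,-0.47,0.55],0],[0.159,[-0.042,-0.47,0.6],0],[0.159,[-0.042,-0.47,0.6],0]]'
python3 tgt.py 11 0 240
python3 - <<'E'
from h import *
from plant import manip
s=manip.state(); f=manip.grab_frame('wrist'); g=manip.grab_frame('scene'); t=manip.grab_frame('top')
pickle.dump((s,f,g,t),open('f4.pkl','wb'))
im=f['img'][:,:,1].astype(int)
M,e,s0,yaw=pickle.load(open('easel.pkl','rb'))
U=np.array([(0,52,195),(0,38,195),(0,-38,195),(0,-52,195),(-14,52,195),(-14,38,195)])/1000
pu=proj(wcam(s,f),e+U@M.T); print(pu.round(1).tolist())
r,c=int(pu[0,1]),int(pu[0,0]); print(r,c); print(im[r-12:r+30:2,c-36:c+24:3])
E
```

```text
time: 22.5
tool_pos: [0.4848, -0.2965, 0.2408]
tool_rot: [0.194, 0.601, 0.739, 0.234]
contact_force: [0.2, -0.5, -2.5]
gripper_width: 0.162
grasp_force: 9.5
roll/pi 0.0004 y,z in tool [ 1.     0.001 -0.004] [-0.004  0.007 -1.   ]
TCP in easel_back mm [ 9.800e+00 -2.000e-01  2.655e+02]
world [ 0.5   -0.293  0.221] units [0.002 0.009 0.212]
[[308.0, 138.5], [308.4, 161.1], [310.2, 268.6], [310.5, 285.9], [285.0, 138.5], [285.9, 161.1]]
138 308
[[210 209 209 210 209 208 204 139 142 141 155 128 126 120 136 144 142 144
  143 144]
 [210 208 208 208 207 210 171 143 145 140 136 124 124 116 144 143 144 144
  144 144]
 [212 213 211 212 210 212 147 144 141 126 123 123 124 121 145 143 144 144
  147 147]
 [210 207 207 207 205 207 141 140 138 125 125 123 119 132 147 147 146 146
  146 147]
 [194 194 194 200 200 200 153 146 145 123 125 122 115 141 146 148 147 146
  145 148]
 [201 200 199 199 197 196 196 167 155 125 124 124 118 145 146 146 147 146
  145 149]
 [202 202 201 203 201 200 196 138 131 127 124 122 130 157 156 157 155 154
  160 159]
 [194 194 194 195 197 176 167 126 128 129 129 123 164 185 1
[... 431 characters left out ...]
 181 183
  182 183]
 [150 147 146 146 147 148 142 157 153 155 156 117 154 176 178 179 179 180
  181 185]
 [149 148 146 148 148 147 138 157 156 153 157 118 152 173 176 179 180 181
  180 183]
 [152 151 149 148 145 145 138 157 159 155 155 117 152 172 174 177 177 179
  181 182]
 [144 143 145 145 144 147 140 153 153 154 158 117 151 172 171 174 176 177
  180 179]
 [148 144 147 146 144 148 142 151 153 153 157 115 151 173 170 172 174 175
  179 180]
 [151 147 148 145 146 146 141 131 134 128 127 119 149 173 172 172 172 173
  176 177]
 [148 148 151 145 147 147 146  73  77  76  73 115 151 172 172 172 172 172
  173 175]
 [151 148 184 149 148 146 145  73  72  75  72 118 154 173 172 172 173 171
  173 175]]
```

```bash
P="python3 -m pendant"
$P '[[0.159,[-0.008,-0.01,0.02],0],[0.159,[-0.008,-0.02,0.06],0],[0.159,[-0.008,-0.02,0.1],0],[0.159,[-0.008,-0.02,0.13],0],[0.159,[-0.008,-0.02,0.15],0]]'
$P '[[0.159,[0,0,0.02],0],[0.159,[0,0,0.04],0],[0.159,[0,0,0.04],0]]'
python3 st.py
$P '[[0.159,[0,0,0.02],0],[0.159,[0,0,0.04],0],[0.159,[0,0,0.04],0]]'
python3 st.py;python3 tgt.py 11 0 220
```

```text
time: 23.15
tool_pos: [0.4932, -0.2963, 0.2251]
tool_rot: [0.194, 0.602, 0.739, 0.234]
contact_force: [-0.2, 0.1, -2.9]
gripper_width: 0.157
grasp_force: 9.6
time: 23.45
tool_pos: [0.4959, -0.2958, 0.2214]
tool_rot: [0.194, 0.601, 0.739, 0.234]
contact_force: [0.2, -0.6, -2.1]
gripper_width: 0.16
grasp_force: 9.5
t 23.45 p [ 0.4959 -0.2958  0.2214] F [ 0.19 -0.57 -2.09] g 0.16 9.55
tilt 35.44 az 11.18 x [-0.201  0.98  -0.005] y [0.798 0.167 0.58 ] z [ 0.569  0.112 -0.815] q [-0.909 -0.256  2.03   0.607  1.138 -1.309]
time: 23.75
tool_pos: [0.4986, -0.2953, 0.2175]
tool_rot: [0.194, 0.601, 0.739, 0.234]
contact_force: [0.2, -0.0, -1.7]
gripper_width: 0.159
grasp_force: 9.6
t 23.75 p [ 0.4986 -0.2953  0.2175] F [ 0.16 -0.02 -1.66] g 0.159 9.55
tilt 35.43 az 11.18 x [-0.201  0.98  -0.005] y [0.798 0.167 0.58 ] z [ 0.569  0.112 -0.815] q [-0.903 -0.248  2.03   0.608  1.128 -1.31 ]
roll/pi 0.0004 y,z in tool [ 1.     0.001 -0.005] [-0.005  0.008 -1.   ]
TCP in easel_back mm [  7.6  -1.8 238.6]
world [ 0.511 -0.291  0.204] units [0.016 0.027 0.155]
```

```bash
cat > chk.py <<'E'
from h import *
from plant import manip
import sys
s=manip.state(); M=Rq(s['tool_rot']).as_matrix(); f=M.T@s['contact_force']
E_,e,s0,yaw=pickle.load(open('easel.pkl','rb'))
print(round(s['time'],2),'Ftool',f.round(2),'easel mm',(E_.T@(s['tool_pos']-e)*1000).round(1),'grip',round(float(s['grasp_force']),1))
sys.exit(int(-f[2]>float(sys.argv[1])))
E
P="python3 -m pendant"; Q(){ python3 chk.py 0.6; }
Q && $P '[[0.159,[0,0,0.025],0],[0.159,[0,0,0.05],0],[0.159,[0,0,0.05],0]]' >/dev/null
Q && $P '[[0.159,[0,0,0.015],0],[0.159,[0,0,0.015],0]]' >/dev/null && Q \
&& $P '[[0.159,[0,0,0.015],0],[0.159,[0,0,0.015],0]]' >/dev/null && Q \
&& $P '[[0.159,[0,0,0.015],0],[0.159,[0,0,0.015],0]]' >/dev/null && Q \
&& $P '[[0.159,[0,0,0.015],0],[0.159,[0,0,0.015],0]]' >/dev/null && Q \
&& $P '[[0.159,[0,0,0.015],0],[0.159,[0,0,0.015],0]]' >/dev/null && Q
```

```text
23.75 Ftool [-0.04 -0.84  1.45] easel mm [  7.6  -1.8 238.6] grip 9.6
24.05 Ftool [ 0.02 -0.26  2.39] easel mm [  7.6  -1.7 232.4] grip 9.6
24.25 Ftool [ 0.64 -1.34  2.26] easel mm [  7.8  -1.9 230.9] grip 9.6
24.45 Ftool [-0.4  -1.35  2.37] easel mm [  7.8  -1.9 229.1] grip 9.6
24.65 Ftool [-0.02 -2.04  2.11] easel mm [  7.8  -1.9 227.3] grip 9.6
24.85 Ftool [ 0.2  -1.88  2.12] easel mm [  7.8  -1.9 225.5] grip 9.6
25.05 Ftool [ 0.21 -1.9   1.1 ] easel mm [  8.   -2.1 223.8] grip 9.6
```

```bash
P="python3 -m pendant"; Q(){ python3 chk.py 0.8; }
$P '[[0.159,[0,0,0.01],0],[0.159,[0,0,0.01],0]]' >/dev/null && Q \
&& $P '[[0.159,[0,0,0.01],0],[0.159,[0,0,0.01],0]]' >/dev/null && Q \
&& $P '[[0.159,[0,0,0.01],0],[0.159,[0,0,0.01],0]]' >/dev/null && Q \
&& $P '[[0.159,[0,0,0.01],0],[0.159,[0,0,0.01],0]]' >/dev/null && Q
```

```text
25.25 Ftool [-0.69 -1.22 -1.42] easel mm [  8.1  -2.2 222.8] grip 9.8
```

```bash
P="python3 -m pendant"; cat > chy.py <<'E'
from h import *
from plant import manip
import sys
s=manip.state(); M=Rq(s['tool_rot']).as_matrix(); f=M.T@s['contact_force']
E_,e,s0,yaw=pickle.load(open('easel.pkl','rb'))
print(round(s['time'],2),'Ftool',f.round(2),'easel mm',(E_.T@(s['tool_pos']-e)*1000).round(1),'mom',(M.T@s['ft_torque']).round(2),'grip',round(float(s['grasp_force']),1))
sys.exit(int(f[1]>float(sys.argv[1]) or -f[2]>3.5))
E
Q(){ python3 chy.py 0.6; }
$P '[[0.159,[0,0,0],0],[0.159,[0,0,0],0]]' >/dev/null && Q \
&& $P '[[0.159,[0,-0.008,0],0],[0.159,[0,-0.008,0],0]]' >/dev/null && Q \
&& $P '[[0.159,[0,-0.008,0],0],[0.159,[0,-0.008,0],0]]' >/dev/null && Q \
&& $P '[[0.159,[0,-0.008,0],0],[0.159,[0,-0.008,0],0]]' >/dev/null && Q \
&& $P '[[0.159,[0,-0.008,0],0],[0.159,[0,-0.008,0],0]]' >/dev/null && Q
```

```text
25.45 Ftool [-0.81 -2.57 -0.16] easel mm [  8.1  -2.2 222.9] mom [0.61 0.08 0.01] grip 9.8
25.65 Ftool [-1.    0.18  0.38] easel mm [  7.2  -2.2 222.9] mom [ 0.41 -0.03  0.02] grip 8.6
25.85 Ftool [-0.73 -0.51 -0.63] easel mm [  6.2  -2.2 222.8] mom [ 0.28 -0.07  0.03] grip 8.4
26.05 Ftool [ 0.22  1.64 -0.25] easel mm [  5.6  -2.2 222.9] mom [-0.04 -0.07  0.02] grip 9.2
```

```bash
P="python3 -m pendant"; Q(){ python3 chy.py 9; }
$P '[[0.159,[0,0,0],0],[0.159,[0,0,0],0]]' >/dev/null; Q
$P '[[0.159,[0,-0.005,0],0],[0.159,[0,-0.005,0],0]]' >/dev/null; Q
$P '[[0.159,[0,-0.005,0],0],[0.159,[0,-0.005,0],0]]' >/dev/null; Q
```

```text
26.25 Ftool [-0.35  1.35 -0.56] easel mm [  5.6  -2.2 222.9] mom [-0.16  0.02 -0.  ] grip 9.5
26.45 Ftool [-0.48  5.84  1.05] easel mm [  5.5  -2.1 222.9] mom [-0.6  -0.02  0.01] grip 9.8
26.65 Ftool [-0.76  6.77  2.73] easel mm [  5.4  -2.1 223. ] mom [-0.84 -0.02  0.06] grip 9.9
```

```bash
P="python3 -m pendant"; Q(){ python3 chy.py 9; }
$P '[[0.159,[0,0.005,0],0],[0.159,[0,0.008,0],0],[0.159,[0,0.008,0],0]]' >/dev/null; Q
$P '[[0.159,[0,0,0.01],0],[0.159,[0,0,0.01],0]]' >/dev/null; Q
$P '[[0.159,[0,0,0],0],[0.159,[0,0,0],0]]' >/dev/null; Q
```

```text
26.95 Ftool [0.2  4.82 0.37] easel mm [  5.5  -2.2 222.9] mom [-0.7   0.05 -0.01] grip 10.4
27.15 Ftool [-0.    5.07 -2.21] easel mm [  5.5  -2.4 222. ] mom [-0.66  0.1  -0.  ] grip 10.5
27.35 Ftool [-0.38  5.5  -3.29] easel mm [  5.5  -2.4 222. ] mom [-0.69  0.14 -0.04] grip 10.5
```

```bash
P="python3 -m pendant"; Q(){ python3 chy.py 9; }
$P '[[0.159,[0,0.004,-0.004],0],[0.159,[0,0.006,-0.004],0]]' >/dev/null; Q
$P '[[0.162,[0,0,0],0],[0.164,[0,0,0],0],[0.166,[0,0,0],0]]' >/dev/null; Q
$P '[[0.168,[0,0,0],0],[0.17,[0,0,0],0],[0.172,[0,0,0],0],[0.175,[0,0,0],0]]' >/dev/null; Q
```

```text
27.55 Ftool [-1.16  3.61 -1.15] easel mm [  5.6  -2.4 222. ] mom [-0.48 -0.19 -0.05] grip 10.7
27.85 Ftool [-1.88  2.51 -0.93] easel mm [  5.4  -2.3 222. ] mom [-0.29 -0.32  0.05] grip 1.7
28.25 Ftool [-1.27  1.17 -0.27] easel mm [  5.   -1.7 221.6] mom [-0.1  -0.13 -0.01] grip 1.0
```

```bash
P="python3 -m pendant"; Q(){ python3 chy.py 9; }
$P '[[0.18,[0,0,0],0],[0.19,[0,0,0],0],[0.2,[0,0,0],0],[0.21,[0,0,0],0]]' >/dev/null; Q
$P '[[0.23,[0,0,0],0],[0.25,[0,0,0],0],[0.27,[0,0,0],0],[0.3,[0,0,0],0]]' >/dev/null; Q
$P '[[0.35,[0,0.008,0],0],[0.4,[0,0.008,0],0],[0.5,[0,0.008,0],0],[0.6,[0,0.008,0],0],[0.6,[0,0.008,0],0]]' >/dev/null; Q
```

```text
28.65 Ftool [ 0.06  0.1  -0.12] easel mm [  4.9  -1.5 221.4] mom [ 0.31 -0.02  0.03] grip 0.0
29.05 Ftool [-0.41  0.2  -0.68] easel mm [  5.6  -2.  221.9] mom [0.27 0.04 0.03] grip 0.0
29.55 Ftool [-0.6  -1.04 -0.11] easel mm [  6.5  -2.  221.9] mom [ 0.28 -0.07 -0.04] grip 0.0
```

```bash
P="python3 -m pendant"; Q(){ python3 chy.py 9; }
$P '[[0.6,[0,0,-0.05],0],[0.6,[0,0,-0.15],0],[0.6,[0,0,-0.35],0],[0.6,[0,0,-0.6],0],[0.6,[0,0,-0.85],0],[0.6,[0,0,-1],0],[0.6,[0,0,-1],0]]'
$P '[[0.6,[0,0,-0.3],0],[0.6,[0,0,-0.5],0],[0.6,[0,0,-0.5],0]]'
Q; python3 - <<'E'
from h import *
from plant import manip
s=manip.state(); f=manip.grab_frame('wrist'); g=manip.grab_frame('scene'); t=manip.grab_frame('top')
pickle.dump((s,f,g,t),open('f5.pkl','wb'))
M,e,s0,yaw=pickle.load(open('easel.pkl','rb'))
L=np.array([(7,65,200),(7,-65,200),(7,65,0),(7,-65,0)])/1000+[.007,-.001,s0-.001]
for n,c,(x0,x1,y0,y1) in (('scene',g,(235,300,100,205)),('top',t,(370,460,150,230)),('wrist',wcam(s,f),(220,420,60,330))):
    print(n,'pred TL+,TR-,BL+,BR-',proj(c,e+L@M.T).round(1).tolist())
    gr=cv2.resize(cv2.cvtColor(c['img'],cv2.COLOR_RGB2GRAY)[y0:y1,x0:x1],None,fx=4,fy=4,interpolation=cv2.INTER_CUBIC)
    ls=cv2.createLineSegmentDetector().detect(gr)[0][:,0]
    for l in sorted(ls,key=lambda l:-np.hypot(l[2]-l[0],l[3]-l[1]))[:12]: print('  ',(l/4+[x0,y0,x0,y0]).round(1).tolist())
E
```

```text
time: 30.25
tool_pos: [0.4384, -0.3088, 0.3055]
tool_rot: [0.198, 0.601, 0.738, 0.233]
contact_force: [0.0, 0.9, -0.0]
gripper_width: 0.605
grasp_force: 0.0
time: 30.55
tool_pos: [0.4045, -0.3151, 0.353]
tool_rot: [0.197, 0.601, 0.738, 0.233]
contact_force: [0.0, -0.5, 0.8]
gripper_width: 0.598
grasp_force: 0.0
30.55 Ftool [-0.52  0.42 -0.68] easel mm [  6.6  -2.1 404.7] mom [ 0.25  0.04 -0.02] grip 0.0
scene pred TL+,TR-,BL+,BR- [[287.0, 138.0], [259.0, 125.9], [269.6, 190.7], [243.1, 177.2]]
   [267.4, 184.1, 281.8, 140.6]
   [260.5, 131.5, 246.6, 174.0]
   [271.8, 205.0, 299.6, 180.7]
   [238.0, 180.1, 267.6, 195.2]
   [278.2, 167.9, 288.9, 137.2]
   [288.6, 137.5, 261.4, 126.0]
   [281.7, 140.1, 260.6, 130.9]
   [250.7, 151.9, 243.4, 173.5]
   [247.1, 174.7, 266.0, 184.1]
   [261.1, 199.8, 245.2, 191.9]
   [259.2, 147.5, 273.9, 154.2]
   [292.2, 173.5, 280.5, 163.2]
top pred TL+,TR-,BL+,BR- [[406.7, 211.9], [454.5, 202.5], [387.7, 182.7], [429.8, 174.7]]
   [378.4, 168.0, 392.2, 229.7]
   [421.3, 160.6, 379.1, 168.4]
   [455.2, 203.8, 430.4, 175.2]
   [411.1, 209.7, 447.3, 202.7]
   [448.9, 204.8, 414.8, 211.6]
   [426.8, 177.1, 395.3, 182.8]
   [447.4, 201.9, 427.3, 177.7]
   [395.4, 185.0, 411.4, 208.9]
   [405.0, 212.4, 391.7, 190.8]
   [432.5, 213.4, 455.6, 208.4]
   [435.4, 194.7, 416.0, 198.5]
   [438.8, 229.7, 435.4, 214.7]
wrist pred TL+,TR-,BL+,BR- [[332.6, 107.7], [331.4, 246.7], [328.7, 101.0], [328.2, 187.1]]
   [331.8, 214.9, 332.4, 104.2]
   [339.8, 196.4, 341.2, 94.5]
   [335.9, 95.5, 335.1, 195.8]
   [319.2, 96.9, 220.1, 97.9]
   [295.5, 125.5, 220.1, 122.8]
   [348.4, 288.0, 276.8, 280.7]
   [315.3, 131.1, 315.9, 201.7]
   [276.3, 277.9, 262.4, 329.8]
   [255.4, 192.6, 308.3, 199.3]
   [385.5, 308.6, 346.7, 286.7]
   [413.7, 284.1, 395.3, 243.8]
   [258.5, 244.1, 240.4, 283.7]
```

```bash
python3 - <<'E'
from h import *
from plant import manip
a=pickle.load(open('f0.pkl','rb'))['scene']['img'].astype(int); b=pickle.load(open('f5.pkl','rb'))[2]['img'].astype(int)
d=abs(a-b).max(2)
for n,(x0,x1,y0,y1) in dict(short=(372,420,244,310),boat=(288,326,216,250),mug=(258,300,256,298),cup=(222,252,205,250),camera=(394,434,210,248)).items(): print(n,(d[y0:y1,x0:x1]>40).mean().round(3))
print(manip.job_done())
E
```

```text
short 0.004
boat 0.0
mug 0.0
cup 0.0
camera 0.002
the job is handed in; nothing more can be done
None
```

The tall picture now stands on the easel's ledge, leaning flat against both uprights and centred to within about 2 mm by my camera measurements. The grip stayed at or below 10.7 N and the ledge press at about 5.5 N. The shorter picture, boat, mug, pen cup and camera did not move, and I handed the job in at about 31 s of the 53 s allowed.

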